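Unclamp a power module and hang it behind the keeper of the outgoing rack

ROBOT

A 6-joint arm with a two-finger parallel gripper is mounted at the origin on the work surface. World frame = base frame: x ahead of the robot, y to its left, z up, the work surface at z = 0. Lengths are in mm, angles in rad, forces in N, time in s.
With the tool pointing down it reaches from about 275 to 825 mm from the base axis. Payload 5.2 kg.
Tool frame: the origin (TCP) lies at the very end of the fingers, on their centre line; the grasp point (between the pads) lies 19 mm behind it; z points along the fingers, y is the line along which they close (so a half turn about z gives the same grasp; the last joint's range is limited). The gripper opens to 93 mm and grips with 3 to 60 N. Pads are 15 mm wide; open, the fingers measure 128 mm over their backs; the gripper's body (75 mm by 188 mm) begins 65 mm behind the grasp point.
Start: joints at [-1.325, 0.259, 1.535, -0, 1.348, -0.203], TCP at [238.657, -495.528, 218.653] pointing down, gripper open.
Joint ranges: [-3.14, 3.14], [-0.91, 2.08], [0.19, 2.58], [-1.22, 4.36], [0.22, 2.71], [-3.12, 3.12]. Speed limits (rad/s): [2.57, 2.57, 3.14, 3.14, 3.14, 3.14].

INTERFACE

Orientations are given as [roll, pitch, yaw] about the fixed x, y, z axes, in that order (R = Rz(yaw) Ry(pitch) Rx(roll)).
In Python, from bench import robot gives the robot as it stands. The module is installed in compiled form; this text tells all that it offers. Calls block until the motion is done:
- robot.move_ptp(position, orientation): joint-space move of the TCP to a pose.
- robot.move_linear(position, ori=None, speed=150, f_stop=None): straight line of the TCP; ori=None keeps the orientation; speed is the mean speed in mm/s. With f_stop (N) it stops when the force on the tool has changed by that much, and returns True; else False.
- robot.move_j(angles): joint-space move.
- robot.move_gripper(opening): opening from 0.0 (shut) to 1.0 (fully open); the grip force is fixed at half the most; returns when the fingers have stopped.
- robot.sleep(seconds).
- robot.inverse_kinematics(position, orientation): joint angles nearest the present ones, or None.
- robot.get_image(name): name is "scene" or "top" or "wrist"; returns a dict with "img" (400x640x3 uint8, blue, green, red), "fovy" (degrees; the focal length in pixels is half the picture's height over the tangent of half this angle, whatever the lens; pixels are square), "cx", "cy" (the principal point, pixels), "k1" (the pictures are not rectified: a ray, as slopes to the right and down, at radius r is drawn at 1 + k1 r^2 times it, then the intrinsics apply), "eye" and "orientation" of the camera in the world. Camera axes: x right, y down, z forward; pixel columns grow to the right and rows downward; lengths in mm; the calibration is good to about 2 mm. A picture is of the moment at which its call begins. There is no depth.
A pose or a line that the arm cannot do raises robot.MotionError and nothing moves.
- robot.hand_in(): hands the job in; it is judged then, once.
Readings, each from a call of its own:
- robot.current_t(): time.
- robot.current_qpos(): joint angles.
- robot.current_joint_vel(): joint speeds.
- robot.current_joint_efforts(): joint torques, N m.
- robot.current_tcp_pos(): TCP position.
- robot.current_eef_rot(): TCP orientation.
- robot.current_contact_force(): force on the tool from outside, world axes, zero at the start.
- robot.current_ft_torque(): the same for the moment, N m.
- robot.current_gripper_width(): opening from 0.0 (shut) to 1.0 (fully open).
- robot.current_finger_force(): force on a finger pad.
Only numpy, scipy, OpenCV 4.12 (cv2) and the standard library are available. Lean on these libraries where they do the work, as an engineer would, in place of code of your own. Each camera call takes 0.05 s, during which the arm holds its last target. There are 200 camera calls.

TASK

The finished power module in the tilted board holder is ready to go: press down the red thumb tail of the yellow pawl until the red clamp jaw has backed right off, then lift the module out. Hang it by its eye on the empty peg of the outgoing rack, pushing the eye in under the yellow gravity keeper until the keeper has dropped fully down again behind it, and leave it hanging there on its own. Leave the module that already hangs on the other peg and everything else on the bench where it is.

Things in the scene. Friction and masses are not known exactly. Their poses are not given: they have to be found in the camera images.
- holder: Tilted board holder, fixed: grey base, aluminium bed, blue fixed jaw on its +y side, red clamp jaw on its -y side, ratchet wheel (60 mm across) and pawl farther out on the -y side. Origin on the bench under the bed's middle; x horizontal, up the slope (away from the robot at yaw 0), z up. The bed rises 35 degrees towards +x, 75 mm high above the origin. Nothing on it stands higher than 125 mm.
- clamp_jaw (a joint): Travel of the red clamp jaw along the holder's -y (m): 0 clamped on the module, 0.014 fully backed off. A spring (8 to 12 N) drives it open, turning the ratchet wheel, while the pawl is off the wheel; with the pawl in the teeth it cannot move. Clamped, a lip of the jaw reaches 5 mm over the module's edge and keeps it down.
- pawl (a joint): Angle of the yellow pawl (rad): 0 nose in the ratchet teeth, 0.30 fully lifted; the nose is clear of the teeth from about 0.16. Sprung back to 0; pressing the red tail down lifts the nose (3 to 6 N).
- pawl_pad (a point): Middle of the top of the red thumb tail: a pad 24 mm along the holder's x by 32 mm along its y, level with the pawl at 0, 85 mm above the bench. It swings down about 11 mm at full lift, about a pivot 36 mm from it towards the holder's +y.
- power_module: Module to hang, 0.4 to 0.75 kg: aluminium plate 150 x 90 x 5 mm with a hanging eye at one end; board, heat sink, capacitors, black bow handle on its face. Origin mid back face; x along the plate to the eye (-75 to +125 mm overall), z out of the component face. Lies on the bed, x up the slope, y along the holder's y, foot on a 10 mm ledge. Centre of mass at x = 7, z = 10 mm.
- module_eye (a point): Centre of the module's eye, x = 100 mm, mid thickness: hole 32 mm across, rim 9 mm wide all round, 5 mm thick; the hole's axis is the module's z.
- module_grip (a point): Middle of the handle's grip bar, at x = -15, z = 38 mm of the module: bar 12 mm thick (module's y), 14 mm deep (31 to 45 mm off the back face), 80 mm long (module's x). 35 mm to either side nothing rises over 17 mm off the back face; heat sink (x 35 to 65 mm, 31 mm high) and capacitors (x -72 to -54 mm, 29 mm high) stand beyond its ends.
- rack: Outgoing rack, fixed: open frame 350 mm wide, 310 mm high; two peg brackets on its upper bar, 160 mm apart. Origin on the bench below the middle of the upper bar; the pegs stick out to the body's -x. A black bumper rail (20 mm thick, 105 mm above the bench, its front 33 mm before the bracket plates) runs below the pegs: a hung module's plate leans on it, foot about 8 degrees towards the robot.
- free_peg: Empty peg's bracket on the rack (left or right place). Origin where the peg's axis meets the front of its upright plate (46 mm wide), 270 mm above the bench. Peg 10 mm thick, 70 mm long, along the body's -x, rising 12 degrees to its tip. Parallel to it two bars, undersides 55 mm above the axis, carry the keeper's hinge, 64 mm out from the plate and 46 mm above the axis.
- free_peg_tip (a point): Tip of the empty peg, on its axis.
- free_keeper (a joint): Angle (rad) of the empty peg's yellow keeper, a flap 18 x 48 mm: 0 down at its stop, slanting inwards from its hinge, free end 34 mm out from the plate and 8 mm above the peg's axis; 0.9 fully lifted. Swings only inwards and up: an eye pushed along the peg lifts it (under 1 N); once the rim is wholly within 20 mm of the plate it falls behind it and locks the eye on.
- full_peg: The other peg's bracket, like the empty one, with a module already on it.
- hung_module: A second module of the same kind, hanging on the other peg; bystander.
- red_bin: Red parts bin 85 x 120 x 50 mm, bystander; origin under its centre.
- blue_bin: Blue parts bin 100 x 140 x 65 mm, bystander; origin under its centre.
- yellow_bin: Yellow parts bin 85 x 120 x 50 mm, bystander; origin under its centre.
- solder_spool: Green spool standing upright, 64 mm across, 48 mm high, bystander; origin under its centre.
- cleaner_bottle: White bottle with red cap, 54 mm across, 145 mm high, bystander; origin under its centre.
- screwdriver: Orange screwdriver 170 mm long, lying, bystander.
- carton: Cardboard box 110 x 150 x 60 mm, bystander; origin under its centre.

How it is judged (in metres and radians):
On the way, in this order (a step that is already met when the one before it is completed fails the run):
1. the clamp jaw has backed off at least 11 mm, the module still in the holder (value of joint clamp_jaw above 0.011 m and distance of power_module from where it was at the start of the episode below 0.02 m), for 0.1 s.
2. the module's eye is on the empty peg and lifts its keeper (value of joint free_keeper above 0.08 rad and x of module_eye in the frame of free_peg above -0.06 m and y of module_eye in the frame of free_peg between -0.016 and 0.016 m and z of module_eye in the frame of free_peg between -0.022 and 0.03 m).
At the end, for the whole second after the job is handed in: The module hangs still on the empty peg: eye centre 0-36 mm out from the bracket plate, within 13 mm sideways and 20 mm below to 4 mm above the peg's root, long axis within 20 degrees of plumb; keeper down behind the eye (under 0.12 rad); jaw backed off over 11 mm; pawl let go (under 0.2 rad) (x of module_eye in the frame of free_peg between -0.036 and 0 m and y of module_eye in the frame of free_peg between -0.013 and 0.013 m and z of module_eye in the frame of free_peg between -0.02 and 0.004 m and angle between power_module's own x axis and vertical below 0.35 rad and value of joint free_keeper below 0.12 rad and linear speed of power_module below 0.08 m/s and value of joint clamp_jaw above 0.011 m and value of joint pawl below 0.2 rad); the robot touches nothing.
It fails at once if the module that already hangs on the other peg is moved by more than 50 mm (distance of hung_module from where it was at the start of the episode above 0.05 m).
It fails at once if a bin, spool, bottle, screwdriver or carton is moved by more than 30 mm (distance of any of red_bin, blue_bin, yellow_bin, solder_spool, cleaner_bottle, screwdriver, carton from where it was at the start of the episode above 0.03 m).
It fails at once if the module is dropped on the bench (height (world z) of power_module below 0.03 m).
It also fails if it takes over 70 s, if anything falls off the work surface, if the arm or the gripper's body presses on something with over 40 N, if the wrist force passes 120 N, or if a joint passes its speed limit or range.

## Working session

There is one attempt and no reset: what is moved stays moved. The work goes in short steps, each a Python script; the robot and the scene stay as the last script left them, time stands still between calls to the robot, and variables do not carry over. Pictures are saved under pics/ and viewed, at most 10 in all, crops included, and the job is handed in when it is done.

```bash
mkdir -p pics; cat > h.py <<'E'
import numpy as np, cv2
from bench import robot
from scipy.spatial.transform import Rotation as R
def rot(o):
    o=np.array(o,float)
    return o if o.shape==(3,3) else (R.from_quat(o).as_matrix() if o.size==4 else R.from_euler('xyz',o).as_matrix())
def K(c):
    f=200/np.tan(np.radians(c['fovy'])/2); return f,c['cx'],c['cy'],c['k1']
def ray(c,u,v):
    f,cx,cy,k=K(c); d=np.array([(u-cx)/f,(v-cy)/f]); s=d.copy()
    for _ in range(30): s=d/(1+k*(s@s))
    w=rot(c['orientation'])@np.array([s[0],s[1],1]); return np.array(c['eye'],float),w/np.linalg.norm(w)
def onplane(c,u,v,z):
    e,w=ray(c,u,v); return e+w*(z-e[2])/w[2]
def tri(*obs):
    A=np.zeros((3,3));b=np.zeros(3)
    for c,u,v in obs:
        e,w=ray(c,u,v);P=np.eye(3)-np.outer(w,w);A+=P;b+=P@e
    p=np.linalg.solve(A,b); return p,[np.linalg.norm(np.cross(p-ray(*o)[0],ray(*o)[1])) for o in obs]
def proj(c,p):
    f,cx,cy,k=K(c); q=rot(c['orientation']).T@(np.array(p,float)-c['eye']); s=q[:2]/q[2]; s=s*(1+k*(s@s)); return s*f+[cx,cy]
def snap(name,tag):
    import pickle
    c=robot.get_image(name); cv2.imwrite(f'pics/{tag}.png',c['img']); pickle.dump(c,open(f'pics/{tag}.pkl','wb')); return c
def load(tag):
    import pickle; return pickle.load(open(f'pics/{tag}.pkl','rb'))
E
python3 - <<'E'
from h import *
for n in('scene','top','wrist'):
    c=snap(n,n+'0'); print(n,{k:v for k,v in c.items() if k!='img'})
a=cv2.imread('pics/scene0.png')
E
```

```text
scene {'fovy': 51.617258240516605, 'cx': 308.6499874134472, 'cy': 197.17352337085734, 'k1': 0.01169702242203715, 'eye': array([1063.160881  , -513.12990462, 1030.81721435]), 'orientation': array([-2.38911111,  0.00878065,  0.74799237])}
top {'fovy': 45.854761150725466, 'cx': 322.43488947126707, 'cy': 199.2715484249952, 'k1': 0.005818213046233838, 'eye': array([ 345.27812415,   47.80877863, 1464.87196009]), 'orientation': array([-3.00412287,  0.00576317, -1.5802406 ])}
wrist {'fovy': 69.82268863121733, 'cx': 318.22095060196585, 'cy': 198.42997384818617, 'k1': -0.01802497060352126, 'eye': array([ 306.38319446, -463.08613204,  383.69660287]), 'orientation': array([ 2.86824265,  0.00294729, -1.12223945])}
```

View pics/scene0.png

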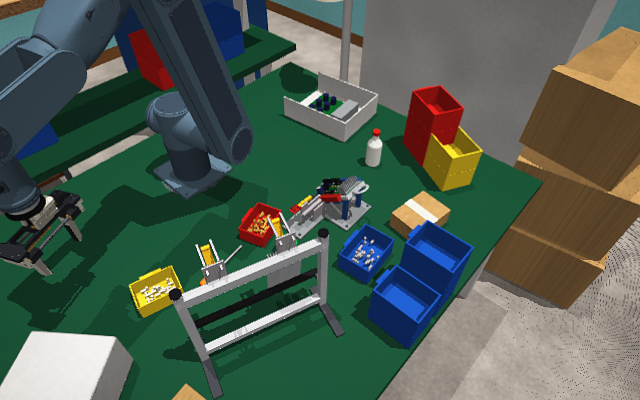

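View pics/top0.png

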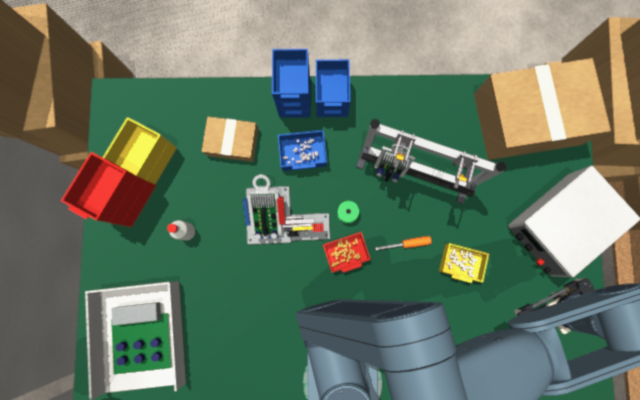

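The scene view shows the holder at about (330,205), with the rack in front of it. In the top view the holder is at (265,215), the module eye at (262,182), the red pawl tail at about (318,227), the rack bar runs (375,125)-(498,167), the occupied peg is at about (395,155) and the empty peg at about (463,178).

```bash
python3 - <<'E'
from h import *
t=load('top0'); s=load('scene0'); w=load('wrist0')
for n,u,v,z in [('eye',262,182,140),('tail',318,227,85),('barL',375,125,310),('barR',498,167,310),('freetip',460,190,285),('fullbr',400,150,300),('freebr',466,172,300)]:
    print(n,onplane(t,u,v,z).round())
T=rot(robot.current_eef_rot()); p=robot.current_tcp_pos()
print(robot.current_eef_rot(), 'cam in tool', T.T@(w['eye']-p), (T.T@rot(w['orientation'])).round(3))
i=np.hstack([cv2.resize(t['img'][160:260,230:340],None,fx=3.6,fy=3.6,interpolation=2),cv2.resize(t['img'][110:210,350:460+50],None,fx=2.5,fy=3.6,interpolation=2)])
E
```

```text
eye [580. 225. 140.]
tail [455.  68.  85.]
barL [693. -81. 310.]
barR [ 581. -384.  310.]
freetip [ 529. -294.  285.]
fullbr [ 630. -144.  300.]
freebr [ 572. -307.  300.]
[-3.14020818e+00 -2.68112928e-04  4.48809974e-01] cam in tool [  75.05978339    0.34653076 -165.67582501] [[-0.    -0.963 -0.27 ]
 [ 1.     0.    -0.002]
 [ 0.002 -0.27   0.963]]
```

```bash
python3 - <<'E'
from h import *
D=lambda yaw:[np.pi,0,yaw]
robot.move_linear([239,-495,435])
robot.move_ptp([550,-310,440],D(-.35)); snap('wrist','rA')
robot.move_ptp([520,-180,440],D(-.35)); snap('wrist','rB')
robot.move_ptp([533,110,300],D(0)); snap('wrist','hA')
robot.move_ptp([533,230,300],D(0)); snap('wrist','hB')
print(robot.current_t(),robot.current_qpos())
for a in 'rh': cv2.imwrite(f'pics/{a}AB.png',cv2.resize(np.vstack([load(a+'A')['img'],load(a+'B')['img']]),None,fx=.74,fy=.74,interpolation=3))
E
```

```text
5.6667 [ 2.13939248e-01  2.75309917e-01  1.31603850e+00 -7.22999748e-04
  1.54990780e+00  1.78564906e+00]
```

View pics/rAB.png

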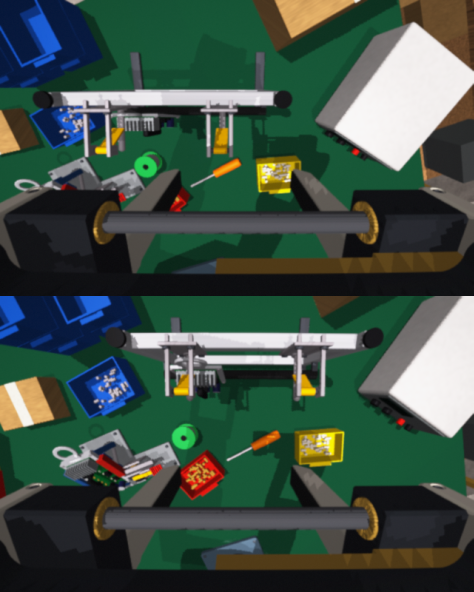

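View pics/hAB.png

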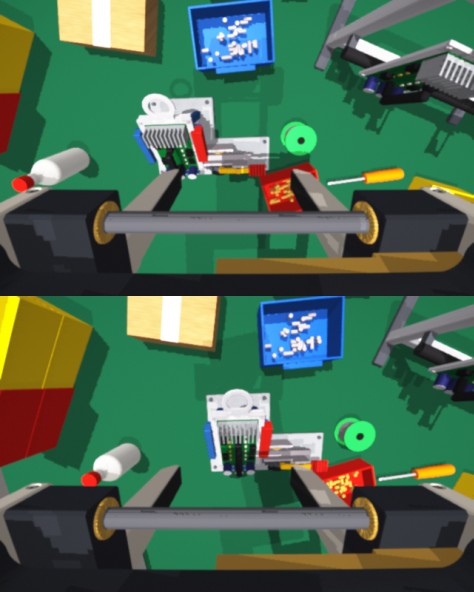

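The rack views show the empty peg's bars and yellow keeper at about (220,135) in A and (305,370) in B, with the bar's black end caps in view. The holder views show the module eye at about (158,105) in A and (237,400) in B, the pawl at (240,170), and the red tail partly over the red bin behind it. I'll zoom in for exact pixels.

```bash
python3 - <<'E'
from h import *
def crop(tag,x,y,w,h):
    i=load(tag)['img'][y:y+h,x:x+w]; i=cv2.resize(i,(400,300),interpolation=cv2.INTER_CUBIC)
    for k in range(0,w,20):
        X=int(k*400/w); cv2.line(i,(X,0),(X,4),(255,255,255),1); 
        if k%40==0: cv2.putText(i,str(x+k),(X,14),0,.33,(255,255,255),1)
    for k in range(0,h,20):
        Y=int(k*300/h); cv2.putText(i,str(y+k),(0,Y+4),0,.33,(255,255,0),1)
    return i
a=np.hstack([crop('rA',240,110,140,105),crop('rB',360,50,140,105)])
b=np.hstack([crop('hA',180,115,200,150),crop('hB',270,115,200,150)])
cv2.imwrite('pics/z1.png',np.vstack([a,b]))
def caps(tag):
    c=load(tag); m=((c['img'].max(2)<40)*255).astype('uint8'); m[235:]=0
    n,l,st,ce=cv2.connectedComponentsWithStats(m)
    return [(st[i].tolist(),ce[i].round(1).tolist()) for i in range(1,n) if 150<st[i][4]<900 and abs(st[i][2]-st[i][3])<8]
for t in('rA','rB'): print(t,caps(t))
E
```

```text
rA [([45, 123, 27, 24, 508], [57.9, 134.3]), ([371, 123, 23, 24, 437], [382.1, 134.4])]
rB [([143, 43, 28, 28, 341], [155.2, 57.1]), ([490, 43, 28, 28, 585], [503.5, 56.6]), ([409, 93, 21, 20, 215], [420.1, 104.8]), ([266, 122, 18, 17, 226], [274.4, 129.0])]
```

View pics/z1.png

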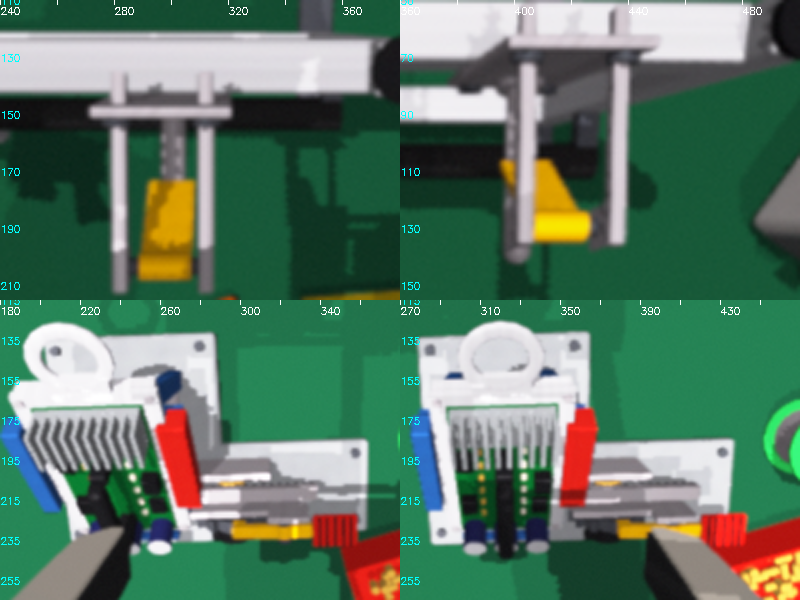

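Zoomed pixels are as follows.
- **Keeper hinge:** rA (297.7,203.4), rB (416.7,129.5).
- **Eye:** hA (214,143.5), hB (320.5,143.5).
- **Red pad:** hA (347.5,230), hB (431.7,230).

The base screws lie in level rows, so the holder's yaw is near 0.

```bash
python3 - <<'E'
from h import *
rA,rB,hA,hB,s,t=[load(k) for k in('rA','rB','hA','hB','scene0','top0')]
pr=lambda n,*o:print(n,tri(*o)[0].round(1),np.round(tri(*o)[1],1))
pr('hinge',(rA,297.7,203.4),(rB,416.7,129.5))
pr('barends',(rA,297,212.2),(rB,420,135))
pr('capL',(rA,57.9,134.3),(rB,157,57)); pr('capR',(rA,382.5,134.4),(rB,503.8,56.8))
pr('eye',(hA,214,143.5),(hB,320.5,143.5))
pr('pad',(hA,347.5,230),(hB,431.7,230))
pr('scrTR',(hA,280,138),(hB,357.5,140)); pr('scrFar',(hA,357,191.5),(hB,431.5,191.5))
for n,u,v in[('TL',285,140),('TR',357.5,140),('R',431.5,191.5),('BL',290.5,231.5)]: print(n,onplane(hB,u,v,12).round(1))
# red jaw, black handle blobs hB
E
```

```text
hinge [ 549.5 -289.   331.7] [0.5 0.5]
barends [ 545.  -287.2  343.5] [0.1 0.1]
capL [697.  -80.8 309.6] [0.6 0.6]
capR [ 583.  -391.7  310.5] [0.1 0.1]
eye [581.2 227.2 137. ] [0.4 0.4]
pad [454.5  67.1  83.7] [0.2 0.2]
scrTR [577.5 168.5  11.2] [1.9 1.9]
scrFar [494.3  46.2  16.8] [0.2 0.2]
TL [575.6 281.6  12. ]
TR [575.6 168.7  12. ]
R [492.9  44.2  12. ]
BL [422.6 277.   12. ]
```

```bash
python3 - <<'E'
from h import *
D=[np.pi,0,-np.pi/2]
robot.move_gripper(0)
robot.move_ptp([453,62,150],D); robot.move_linear([453,62,95],speed=80)
f0=np.array(robot.current_contact_force())
hit=robot.move_linear([453,62,70],speed=25,f_stop=20)
print(hit,robot.current_tcp_pos(),robot.current_contact_force()-f0)
robot.sleep(.6); print(robot.current_contact_force()-f0)
robot.move_linear([453,62,200])
robot.move_ptp([520,180,300],[np.pi,0,0]); c=snap('wrist','j1'); snap('top','j1t')
cv2.imwrite('pics/j1c.png',cv2.resize(c['img'][100:240,200:460],None,fx=2.5,fy=2.5))
print(robot.current_t(),robot.current_contact_force())
E
```

```text
True [453.46347573  61.48719089  74.48963159] [-4.79350055 -0.7403437  11.95685522]
[-3.6193401   0.23527119 10.33796151]
12.8167 [0.32862541 0.23503717 0.65466005]
```

View pics/j1c.png

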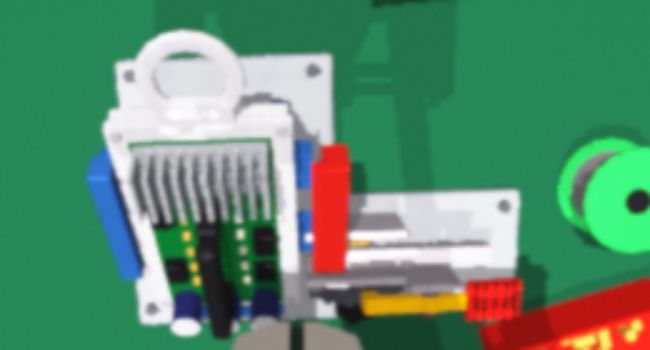

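The jaw is backed off, with its red block at crop (330,210), clear of the plate, and the pawl released with its tail level. The handle is at crop column 208. Next I'll check the grip column and test IK for the pick and the hang.

```bash
cat >> h.py <<'E'
c35,s35=np.cos(np.radians(35)),np.sin(np.radians(35))
MR0=np.array([[c35,0,-s35],[0,1,0],[s35,0,c35]])
up=np.array([0,0,1.])
YAW=-np.arctan2(114,311)
o=-np.array([np.cos(YAW),np.sin(YAW),0])
P0=np.array([599.3,-307.2,270.]); d=np.cos(np.radians(12))*o+np.sin(np.radians(12))*up
GZ=22.
def MR(th):
    t=np.radians(th); X=np.cos(t)*up-np.sin(t)*o; Z=np.cos(t)*o+np.sin(t)*up
    return np.column_stack([X,np.cross(Z,X),Z])
def tool(M,eye,f=1):  # module rotation and eye position -> TCP pose
    T=np.column_stack([f*M[:,0],-f*M[:,1],-M[:,2]])
    return eye+M@np.array([-115,0,GZ-2.5]), R.from_matrix(T).as_euler('xyz')
E
python3 - <<'E'
from h import *
E0=np.array([581.2,227.2,137.]); j=load('j1');hB=load('hB');hA=load('hA')
print('eye3',tri((hA,214,143.5),(hB,320.5,143.5),(j,275.6,129.2)))
for c in(hB,j):
    for mx in(10,-10,-25): 
        q=proj(c,E0+MR0@np.array([mx-100,0,42.5])); r=int(round(q[1])); row=c['img'][r].max(1)
        print(q.round(1),[k for k in range(int(q[0])-14,int(q[0])+15) if row[k]<45])
for f in(1,-1):
    for n,(p,r) in [('pick',tool(MR0,E0,f)),('up',tool(MR0,E0+[0,0,200],f)),('mid',tool(MR(12),np.array([500,-100,420.]),f)),('pre',tool(MR(12),P0+d*120-4*up,f)),('in',tool(MR(12),P0+d*10,f))]:
        q=robot.inverse_kinematics(p,r); print(f,n,p.round(),None if q is None else np.round(q,2))
E
```

```text
eye3 (array([581.69341016, 227.05366225, 137.64335519]), [np.float64(0.09736087167701366), np.float64(0.8686612031915899), np.float64(0.8711805087458893)])
[320.2 219.8] [306, 307, 308, 318, 319, 320, 321, 322, 323, 324, 325, 326]
[320.2 228.4] [317, 318, 319, 320, 321, 322, 323, 324, 325, 326, 327]
[320.1 234.4] [319, 320, 321, 322, 323, 324, 325, 326]
[280.7 209.5] [267, 268, 269, 270, 271, 272, 273, 274, 281, 282, 283, 284, 285, 286, 287, 288]
[282.3 218.6] [282, 283, 284, 285, 286, 287, 288, 289, 290, 291, 292, 293, 294]
[283.4 225. ] [284, 285, 286, 287, 288, 289, 290, 291, 292, 293]
1 pick [476. 227.  87.] [ 0.39  0.18  2.24 -0.99  0.26  2.87]
1 up [476. 227. 287.] [ 0.39 -0.12  1.95 -0.32  0.77  2.12]
1 mid [460. -85. 312.] None
1 pre [ 449. -252.  183.] None
1 in [ 550. -289.  164.] [-1.08  0.59  2.53  2.4   1.34 -1.55]
-1 pick [476. 227.  87.] [ 0.39  0.18  2.24 -0.99  0.26 -0.27]
-1 up [476. 227. 287.] [ 0.39 -0.12  1.95 -0.32  0.77 -1.02]
-1 mid [460. -85. 312.] None
-1 pre [ 449. -252.  183.] None
-1 in [ 550. -289.  164.] [-1.08  0.59  2.53  2.4   1.34  1.59]
```

```bash
cat >> h.py <<'E'
Y15=R.from_euler('z',1.5,degrees=True).as_matrix(); MP=Y15@MR0
E0=np.array([581.5,227.1,137.4])
def tool(M,eye,phi=0,f=1):  # fingers lean by phi: tool back towards the eye
    p=np.radians(phi); Z=-M[:,2]*np.cos(p)-M[:,0]*np.sin(p); Y=-f*M[:,1]; X=np.cross(Y,Z)
    g=eye+M@np.array([-115,0,40-2.5])
    return g+19*Z, R.from_matrix(np.column_stack([X,Y,Z])).as_euler('xyz')
E
python3 - <<'E'
from h import *
for f in(1,-1):
  for phi in(10,15,20,25,30,35,40):
    out=[]
    for n,M,e in [('pick',MP,E0),('up',MP,E0+[0,0,200]),('mid',MR(12),np.array([580,-100,420.])),('pre',MR(12),P0+d*105),('pre2',MR(12),P0+d*70),('in',MR(12),P0+d*10)]:
        q=robot.inverse_kinematics(*tool(M,e,phi,f)); out.append('-' if q is None else np.round(q,2).tolist())
    print(f,phi,*out)
E
```

```text
1 10 [0.31, 0.18, 2.13, -0.29, 0.43, 2.1] [0.31, -0.07, 1.82, -0.15, 0.97, 1.92] [-0.38, -0.22, 2.42, 3.04, 0.24, -1.48] - - [-1.04, 0.36, 2.46, 2.34, 0.95, -1.33]
1 15 [0.29, 0.2, 2.06, -0.17, 0.55, 1.97] [0.29, -0.03, 1.76, -0.1, 1.08, 1.87] - - [-1.17, 0.17, 2.53, 2.07, 0.83, -1.14] [-1.01, 0.28, 2.41, 2.25, 0.77, -1.18]
1 20 [0.28, 0.22, 1.99, -0.1, 0.67, 1.89] [0.28, 0.02, 1.69, -0.07, 1.18, 1.84] - [-1.24, 0.01, 2.53, 1.78, 0.74, -0.86] [-1.12, 0.09, 2.47, 1.93, 0.68, -0.92] [-0.98, 0.22, 2.36, 2.11, 0.62, -1.0]
1 25 [0.26, 0.26, 1.93, -0.06, 0.79, 1.84] [0.26, 0.06, 1.63, -0.04, 1.28, 1.81] [-0.37, -0.25, 2.21, 0.06, 0.27, 1.5] [-1.17, -0.04, 2.46, 1.59, 0.63, -0.59] [-1.07, 0.05, 2.4, 1.72, 0.56, -0.66] [-0.94, 0.18, 2.29, 1.88, 0.49, -0.74]
1 30 [0.25, 0.29, 1.86, -0.02, 0.9, 1.8] [0.25, 0.11, 1.56, -0.02, 1.38, 1.79] [-0.37, -0.24, 2.13, 0.04, 0.41, 1.52] [-1.11, -0.06, 2.39, 1.34, 0.56, -0.3] [-1.02, 0.02, 2.33, 1.43, 0.49, -0.34] [-0.91, 0.15, 2.23, 1.56, 0.41, -0.38]
1 35 [0.23, 0.33, 1.79, -0.0, 1.01, 1.78] [0.23, 0.16, 1.5, -0.0, 1.48, 1.78] [-0.37, -0.22, 2.06, 0.02, 
[... 1054 characters left out ...]
.05, 2.4, 1.72, 0.56, 2.48] [-0.94, 0.18, 2.29, 1.88, 0.49, 2.4]
-1 30 [0.25, 0.29, 1.86, -0.02, 0.9, -1.34] [0.25, 0.11, 1.56, -0.02, 1.38, -1.35] [-0.37, -0.24, 2.13, 0.04, 0.41, -1.62] [-1.11, -0.06, 2.39, 1.34, 0.56, 2.84] [-1.02, 0.02, 2.33, 1.43, 0.49, 2.81] [-0.91, 0.15, 2.23, 1.56, 0.41, 2.76]
-1 35 [0.23, 0.33, 1.79, -0.0, 1.01, -1.36] [0.23, 0.16, 1.5, -0.0, 1.48, -1.36] [-0.37, -0.22, 2.06, 0.02, 0.54, -1.6] - - [-0.88, 0.14, 2.16, 1.15, 0.39, -3.1]
-1 40 [0.22, 0.38, 1.73, 0.02, 1.12, -1.39] [0.22, 0.21, 1.44, 0.02, 1.57, -1.38] [-0.37, -0.18, 1.99, 0.02, 0.67, -1.6] [-1.0, -0.06, 2.24, 0.8, 0.55, -2.83] [-0.94, 0.02, 2.19, 0.8, 0.49, -2.79] [-0.85, 0.15, 2.09, 0.79, 0.43, -2.72]
```

```bash
python3 - <<'E'
from h import *
PHI=30
p,r=tool(MP,E0,PHI); Z=rot(r)[:,2]
robot.move_gripper(.36)
robot.move_ptp(p-80*Z,r)
f0=np.array(robot.current_contact_force())
print('hit',robot.move_linear(p,speed=80,f_stop=8),robot.current_tcp_pos()-p)
robot.move_gripper(0); print('grip',robot.current_gripper_width()*93,robot.current_finger_force(),robot.current_contact_force()-f0)
robot.move_linear(p+MP[:,2]*15,speed=40); print(robot.current_contact_force()-f0)
robot.move_linear(p+MP[:,2]*50,speed=80); print(robot.current_contact_force()-f0)
robot.move_linear(p+MP[:,2]*50+[0,0,150]); print(robot.current_contact_force()-f0,robot.current_gripper_width()*93)
c=snap('wrist','g1'); print(robot.current_t())
print('eye expected px',proj(c,E0+MP[:,2]*50+[0,0,150]))
E
```

```text
hit False [0.42973096 0.13338457 0.52590815]
grip 11.835971443566795 30.000653564929962 [-1.32161641 -0.60224584  2.94220437]
[-0.04533888  0.39794308 -5.64689568]
[-0.59586402  0.82598764 -6.13597911]
[ 0.42118991 -0.03568621 -6.59395254] 12.002030269879487
18.1667
eye expected px [317.18009046  -5.9002521 ]
```

View pics/g1.png

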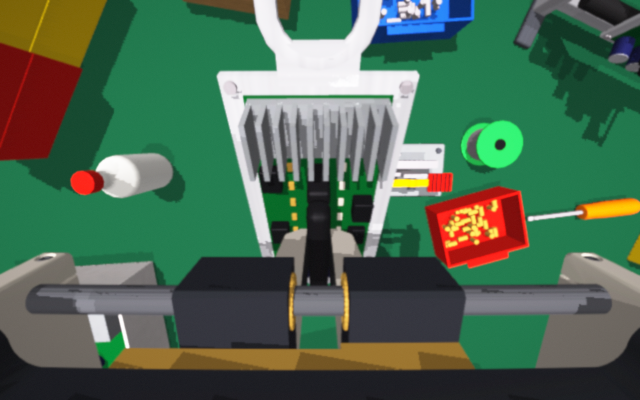

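The module is held (0.67 kg). The plate's top corners are at (219,72) and (418,72), and its eye runs off the top of the image at column 318. I'll compare the corners with the nominal grasp geometry.

```bash
python3 - <<'E'
from h import *
c=load('g1'); T=rot(robot.current_eef_rot()); p=np.array(robot.current_tcp_pos())
# module pose in tool frame: nominal + slip rotation about y + offset along bar
for slip in(-10,-5,0,5,10):
    M0=Y15@MR0; g=p-19*T[:,2]
    M=M0@R.from_euler('y',slip,degrees=True).as_matrix()
    P=lambda v:proj(c,g+M@(np.array(v,float)-[-15,0,40])).round(1)
    print(slip,P([75,45,5]),P([75,-45,5]),'hs',P([65,0,31]),'holebottom',P([84,0,5]))
E
```

```text
-10 [197.9  73.7] [437.6  73.6] hs [317.7 142.3] holebottom [317.7  49.6]
-5 [205.4  70.3] [430.2  70.2] hs [317.7 130.9] holebottom [317.7  46.6]
0 [212.4  69.2] [423.3  69.1] hs [317.7 122. ] holebottom [317.8  46.2]
5 [218.7  70. ] [417.   69.9] hs [317.8 115.3] holebottom [317.8  48. ]
10 [224.5  72.3] [411.2  72.2] hs [317.8 110.7] holebottom [317.8  51.4]
```

```bash
cat >> h.py <<'E'
SLIP=5.
def tool2(M,eye,phi=30,slip=None):
    s=SLIP if slip is None else slip
    _,r=tool(M@R.from_euler('y',-s,degrees=True).as_matrix(),eye,phi)
    return eye+M@np.array([-115,0,37.5])+19*rot(r)[:,2], r
E
python3 - <<'E'
from h import *
from scipy.spatial.transform import Slerp
p0=np.array(robot.current_tcp_pos()); r0=robot.current_eef_rot()
p1,r1=tool2(MR(12),P0+d*105-2*up)
print(p0.round(),p1.round())
sl=Slerp([0,1],R.from_matrix([rot(r0),rot(r1)]))
for wx in(390,430,470):
  for wy in(0,-100,-180):
   for a in(.3,.5,.7):
    q=robot.inverse_kinematics([wx,wy,270],sl(a).as_euler('xyz'))
    print(wx,wy,a,None if q is None else np.round(q,2))
print(np.round(robot.inverse_kinematics(p1,r1),2), np.round(robot.inverse_kinematics(*tool2(MR(12),P0+d*10)),2))
E
```

```text
[438. 223. 273.] [ 460. -256.  174.]
390 0 0.3 [-0.34 -0.32  2.01  0.06  1.11  1.29]
390 0 0.5 [-0.34 -0.43  2.14  0.06  0.93  1.36]
390 0 0.7 [-0.3  -0.52  2.26  0.01  0.73  1.5 ]
390 -100 0.3 [-0.68 -0.29  2.    0.18  1.14  0.92]
390 -100 0.5 [-0.78 -0.42  2.13  0.3   1.01  0.84]
390 -100 0.7 [-0.9  -0.55  2.26  0.48  0.91  0.7 ]
390 -180 0.3 [-0.89 -0.22  1.95  0.24  1.16  0.69]
390 -180 0.5 [-1.01 -0.34  2.09  0.4   1.05  0.57]
390 -180 0.7 [-1.17 -0.45  2.23  0.62  0.99  0.38]
430 0 0.3 [-0.29 -0.23  1.96  0.04  1.08  1.34]
430 0 0.5 [-0.28 -0.33  2.08  0.03  0.88  1.43]
430 0 0.7 [-0.23 -0.41  2.21 -0.05  0.67  1.59]
430 -100 0.3 [-0.6  -0.21  1.94  0.15  1.1   1.  ]
430 -100 0.5 [-0.66 -0.32  2.08  0.25  0.93  0.96]
430 -100 0.7 [-0.72 -0.43  2.22  0.39  0.76  0.88]
430 -180 0.3 [-0.79 -0.15  1.89  0.21  1.12  0.79]
430 -180 0.5 [-0.88 -0.25  2.04  0.36  0.97  0.69]
430 -180 0.7 [-0.99 -0.35  2.18  0.57  0.85  0.53]
470 0 0.3 [-0.26 -0.14  1.89  0.03  1.06  1.38]
470 0 0.5 [-0.24 -0.23  2.02  0.    0.85  1.48]
470 0 0.7 [-0.19 -0.3   2.15 -0.1   0.62  1.66]
470 -100 0.3 [-0.53 -0.12  1.88  0.13  1.07  1.07]
470 -100 0.5 [-0.57 -0.23  2.02  0.21  0.88  1.06]
470 -100 0.7 [-0.6  -0.32  2.16  0.32  0.67  1.02]
470 -180 0.3 [-0.72 -0.07  1.83  0.19  1.1   0.87]
470 -180 0.5 [-0.78 -0.17  1.98  0.32  0.92  0.8 ]
470 -180 0.7 [-0.85 -0.26  2.13  0.51  0.75  0.66]
[-1.17 -0.03  2.46  1.6   0.63 -0.61] [-0.94  0.18  2.29  1.88  0.49 -0.74]
```

```bash
python3 - <<'E'
from h import *
from scipy.spatial.transform import Slerp
r0=robot.current_eef_rot(); p1,r1=tool2(MR(12),P0+d*105-2*up)
sl=Slerp([0,1],R.from_matrix([rot(r0),rot(r1)])); A=lambda a:sl(a).as_euler('xyz')
robot.move_linear([390,0,275],A(.3),speed=180)
robot.move_linear([390,-180,260],A(.5),speed=150)
robot.move_linear(p1,r1,speed=80)
robot.sleep(.3)
c=snap('wrist','p1');s=snap('scene','p1s');t=snap('top','p1t'); print(robot.current_t(),robot.current_contact_force(),robot.current_gripper_width()*93)
e=P0+d*105-2*up; tip=P0+70*d
for n,k in(('w',c),('s',s),('t',t)): print(n,'eye',proj(k,e).round(),'tip',proj(k,tip).round(),'root',proj(k,P0).round())
w=cv2.resize(c['img'],(640,400))[:260]
q=proj(s,tip).astype(int); sc=cv2.resize(s['img'][q[1]-45:q[1]+45,q[0]-45:q[0]+45],(320,320),interpolation=2)
q=proj(t,tip).astype(int); tc=cv2.resize(t['img'][q[1]-45:q[1]+45,q[0]-45:q[0]+45],(320,320),interpolation=2)
cv2.imwrite('pics/p1c.png',np.vstack([w,np.hstack([sc,tc])]))
E
```

```text
23.2167 [ 0.34335312  0.06391741 -6.00122915] 12.193964452603494
w eye [318.   3.] tip [318. -11.] root [318. -20.]
s eye [201. 242.] tip [206. 255.] root [217. 283.]
t eye [452. 200.] tip [456. 188.] root [462. 164.]
```

View pics/p1c.png

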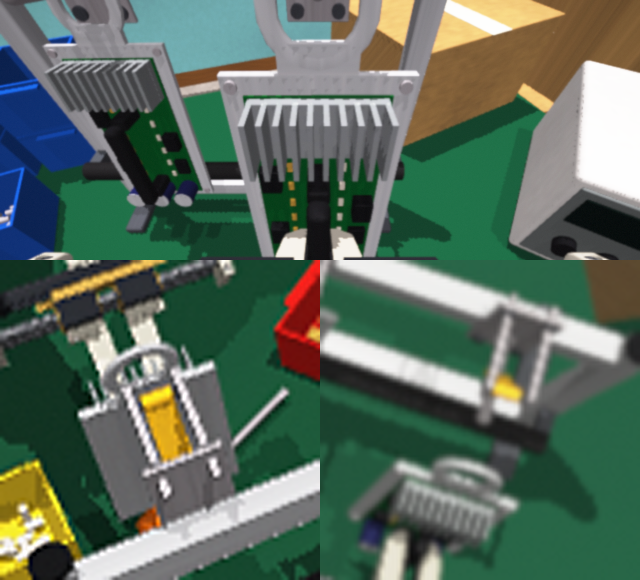

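The eye appears at its predicted scene pixel (201,242). In the wrist view the bracket's screws (297,12) and (337,12) straddle the hole's column at 318, so it is aligned sideways. I'll insert it.

```bash
python3 - <<'E'
from h import *
f0=np.array(robot.current_contact_force())
def go(s,dz,th,v,f):
    e=P0+d*s+dz*up; p,r=tool2(MR(th),e); h=robot.move_linear(p,r,speed=v,f_stop=f)
    a=np.array(robot.current_tcp_pos())-p; F=robot.current_contact_force()-f0
    print(s,h,'short out/lat/z',(a@o).round(1),(a@np.cross(up,o)).round(1),a[2].round(1),'F out/lat/z',(F@o).round(1),(F@np.cross(up,o)).round(1),F[2].round(1)); return h
if not go(52,-2,12,60,7):
    if not go(25,-2,12,50,9): go(10,-2,12,25,10)
s=snap('scene','i1s'); snap('wrist','i1'); print(robot.current_t())
q=proj(s,P0+30*d).astype(int); cv2.imwrite('pics/i1c.png',np.vstack([cv2.resize(s['img'][q[1]-35:q[1]+35,q[0]-70:q[0]+70],(640,320),interpolation=2),load('i1')['img'][:200]]))
E
```

```text
52 False short out/lat/z 0.3 -0.1 -0.2 F out/lat/z 0.8 -0.0 0.1
25 False short out/lat/z 0.1 -0.4 -0.4 F out/lat/z 0.6 -0.4 -0.5
10 False short out/lat/z 0.1 -0.1 -0.1 F out/lat/z 0.1 0.6 -1.2
25.7917
```

View pics/i1c.png

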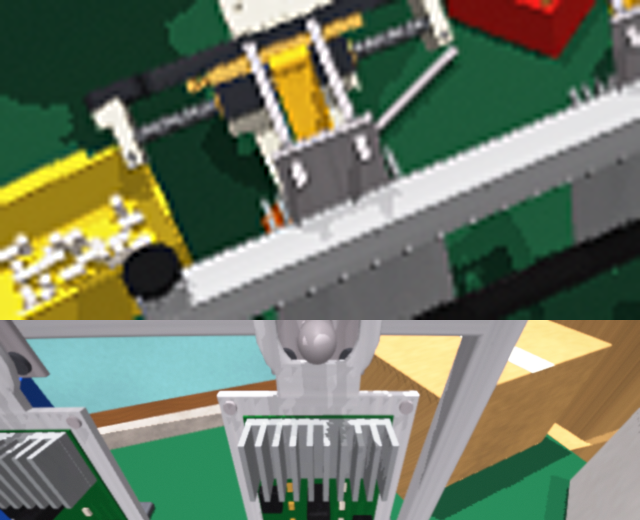

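The peg's rounded tip shows through the hole at (317,22) of the lower picture, so the eye is on the peg and nothing has jammed. I'll push until it touches the plate, then lower it onto the peg.

```bash
python3 - <<'E'
from h import *
f0=np.array(robot.current_contact_force())
def rep(n,h):
    F=robot.current_contact_force()-f0; e=np.array(robot.current_tcp_pos())-tool2(MR(12),P0)[0]
    print(n,h,'eye est out',(e@o).round(1),'z',e[2].round(1),'F out/lat/z',(F@o).round(1),(F@np.cross(up,o)).round(1),F[2].round(1))
p,r=tool2(MR(12),P0+d*0-2*up); rep('push',robot.move_linear(p,r,speed=15,f_stop=6))
p=np.array(robot.current_tcp_pos())
rep('back',robot.move_linear(p+2*o,speed=15))
p=np.array(robot.current_tcp_pos())
rep('lower',robot.move_linear(p-20*up,speed=15,f_stop=5))
s=snap('scene','i2s'); w=snap('wrist','i2'); print(robot.current_t())
for tag in('rack0','i1s','i2s'):
    if tag=='rack0': k=load('scene0')
    else: k=load(tag)
    q=proj(s,P0+35*d+20*up).astype(int); h=cv2.cvtColor(k['img'],cv2.COLOR_BGR2HSV)[q[1]-14:q[1]+14,q[0]-14:q[0]+14]
    m=(h[...,0]>18)&(h[...,0]<32)&(h[...,1]>150)&(h[...,2]>90); print(tag,m.sum(),np.argwhere(m).mean(0),np.argwhere(m).min(0),np.argwhere(m).max(0))
E
```

```text
push True eye est out 5.8 z -2.9 F out/lat/z -0.3 -0.5 -0.7
back False eye est out 8.0 z -3.1 F out/lat/z 1.3 -0.0 0.6
lower True eye est out 6.8 z -7.6 F out/lat/z -3.4 -0.3 9.9
27.2083
rack0 143 [ 6.92307692 12.59440559] [0 6] [15 19]
i1s 149 [ 6.70469799 12.18791946] [0 0] [15 19]
i2s 155 [ 6.6516129  11.80645161] [0 0] [15 19]
```

```bash
python3 - <<'E'
from h import *
robot.move_gripper(.36); robot.sleep(.3)
p=np.array(robot.current_tcp_pos()); Z=rot(robot.current_eef_rot())[:,2]
robot.move_linear(p-60*Z,speed=60); robot.sleep(1.0)
w=snap('wrist','e1'); 
robot.move_linear(p-60*Z+70*o+20*up,speed=80); robot.sleep(.5)
w=snap('wrist','e2'); s=snap('scene','e2s'); print(robot.current_t(),robot.current_contact_force())
q=proj(s,P0+30*d).astype(int)
cv2.imwrite('pics/e2c.png',np.hstack([np.vstack([cv2.resize(s['img'][q[1]-35:q[1]+35,q[0]-40:q[0]+40],(400,350),interpolation=2),np.zeros((50,400,3),'uint8')]),w['img'][:,120:520]]))
h=cv2.cvtColor(s['img'],cv2.COLOR_BGR2HSV); q=proj(s,P0+35*d+20*up).astype(int); h=h[q[1]-14:q[1]+14,q[0]-14:q[0]+14]
m=(h[...,0]>18)&(h[...,0]<32)&(h[...,1]>150)&(h[...,2]>90); print(m.sum(),np.argwhere(m).mean(0))
E
```

```text
31.9583 [ 0.5179663  -0.01814626 -0.5269266 ]
142 [ 6.97183099 12.57746479]
```

View pics/e2c.png

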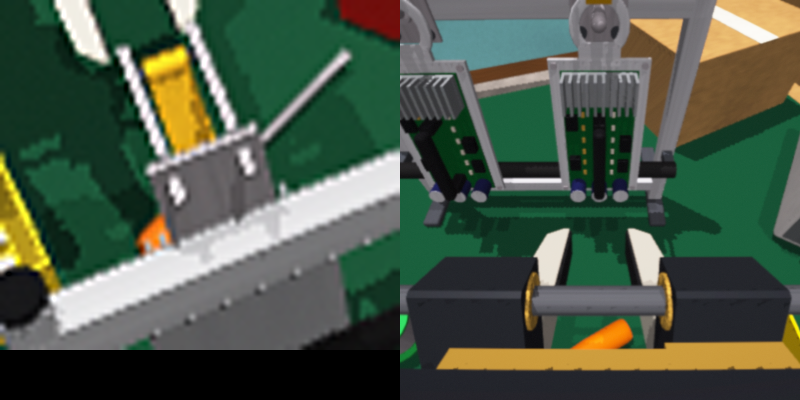

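The module hangs by its eye on the empty peg, at (598,20), upright and clear of the gripper. The keeper's outline matches its starting position, so it is down.

```bash
python3 -c "
from bench import robot
print(robot.hand_in())"
```

```text
the job is handed in; nothing more can be done
None
```

The job is handed in at about 32 s of the 70 s allowed (no verdict came back): the clamp jaw is backed off, and the module hangs on its own on the formerly empty peg with the keeper down behind its eye, as far as the last pictures show.

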